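Wedge the rocking hob

ROBOT

A 6-joint arm with a two-finger parallel gripper is mounted at the origin on the work surface. World frame = base frame: x ahead of the robot, y to its left, z up, the work surface at z = 0. Lengths are in mm, angles in rad, forces in N, time in s.
With the tool pointing down it reaches from about 325 to 775 mm from the base axis. Payload 9.3 kg.
Tool frame: the origin (TCP) lies on the mounting face of the last link; the fingertips stand 173 mm ahead of it and the grasp point (between the pads) lies 155 mm ahead of it; z points along the fingers, y is the direction in which the jaws open and shut (so a half turn about z gives the same grasp; the last joint's range is limited). The gripper opens to 85 mm and grips with 20 to 120 N. Pads are 22 mm wide; open, the fingers measure 114 mm over their backs; the gripper's body (76 mm by 85 mm) begins 54 mm behind the grasp point. The pads swing forward as they close: fully open they stand 13 mm farther back than shut.
Start: joints at [1.139, 0.259, 0.021, 1.334, 0, 1.418], TCP at [151.363, 528.76, 404.679] pointing down, gripper open.
Joint ranges: [-3.04, 3.04], [-0.91, 1.82], [-1.04, 1.36], [-1.92, 1.95], [-1.52, 1.45], [-3.14, 3.14]. Speed limits (rad/s): [2.22, 2.22, 2.79, 3.14, 3.14, 3.14].

INTERFACE

Orientations are given as a rotation vector (axis times angle).
In Python, from bench import goto, move_l, set_joints, command_gripper, wait, inverse_kinematics, observe, read_camera, camera_info, PlanningError, sign_off gives the robot as it stands. Calls block until the motion is done:
- goto(position, orientation): joint-space move of the TCP to a pose.
- move_l(position, rot=None, v=150): straight line of the TCP; rot=None keeps the orientation; v is the mean speed in mm/s.
- set_joints(angles): joint-space move.
- command_gripper(opening, squeeze=None): opening from 0.0 (shut) to 1.0 (fully open); squeeze is the grip in N (None keeps the last); returns when the fingers have stopped.
- wait(seconds).
- inverse_kinematics(position, orientation): joint angles nearest the present ones, or None.
- observe(): the state.
- read_camera(name): name is "side" or "top"; returns the picture (420x560x3 uint8, red, green, blue); there is no depth.
- camera_info(name): a dict with "K" (3x3 intrinsics, pixels), "D" ([k1, k2, p1, p2, k3] as OpenCV has them; the pictures are not rectified), "view" (4x4, takes a point from world to camera coordinates). Camera axes: x right, y up, looking along -z (the intrinsics and any distortion apply to the point x, -y, -z); pixel columns grow to the right and rows downward; lengths in mm; the calibration is good to about 2 mm. A picture is of the moment at which its call begins. camera_info takes no time and is no camera call.
A pose or a line that the arm cannot do raises PlanningError and nothing moves.
- sign_off(): hands the job in, once; it reports no verdict.
The state is a dict: "time_s": time; "q": joint angles; "qvel": joint speeds; "tau": joint torques, N m; "tool_pos": TCP position; "eef_rot": TCP orientation; "contact_force": force on the tool from outside, world axes, zero at the start; "moment": the same for the moment, N m; "finger_gap": opening from 0.0 (shut) to 1.0 (fully open).
Only numpy, scipy, OpenCV 4.12 (cv2) and the standard library are available. Lean on these libraries where they do the work, as an engineer would, in place of code of your own. Each camera call takes 0.05 s, during which the arm holds its last target.

TASK

The portable induction hob on the worktop rocks because one of its feet has worn short. With the fingertips, push the wooden wedge thin end first under that worn foot until it bears snugly on the wedge and the hob still sits level, then press down firmly on that corner of the hob's top to feel that it no longer rocks, and let go with the wedge left in place. Only push and press: do not pinch or pick up the wedge or the hob, do not ram the wedge or shove the hob along the worktop, and leave the other kitchen things where they are.

Things in the scene. Friction and masses are not known exactly. Their poses are not given: they have to be found in the camera images.
- hob: Portable induction hob: flat black box 360 deep (its x) by 290 wide (its y), 66 high to its glass top, 2.2 to 3.5 kg, loose on the worktop; pale cooking-zone ring, row of touch keys along its +x edge. Origin: on the worktop under its centre, z up. Underside of the case 18 above the worktop, on four domed rubber feet 24 across at x = +-160, y = +-125; the one at x = -160, y = -125 is worn.
- worn_corner (a point): Point on the hob's glass top straight above the worn foot, 66 above the worktop, 20 in from the two nearest side faces: where to press. The worn foot is 4.5 to 9.5 short (differs each time, not told) and hangs clear, the hob level on the other three. 1 to 2 N down here rocks the hob on to it (0.025 to 0.055 rad); released, it rocks back level.
- wedge: Plain wooden wedge lying flat, loose, 45 g: 140 long (its x), 45 wide (its y), 2 thick at its thin end (x = +70), rising evenly to 17 at its square thick end (x = -70). Origin: centre of its underside. It starts off the hob's -y side, thin end 30 to 70 short of the worn foot and towards it, up to about 0.2 rad and 20 off the straight line to it.
- wedge_thick_end (a point): Centre of the wedge's thick end face, 8.5 above the worktop: the face to push on. The wedge's frame. Alone, the wedge slides at under 0.5 N; once the foot bears on it the resistance climbs to several N within a few mm of travel. It stays where it is left. Pushed on, it lifts that corner (1 for every 9.3 of travel) or starts to shove the hob, at 10 to 20 N.
- mug: White ceramic mug, 80 across, 92 high, handle to its +y. Origin: centre of its underside. Stands by the hob; leave alone.
- spice_jar: Small spice jar, 44 across, 105 high. Origin: centre of its underside. Stands beside the hob on the wedge's side; leave alone.
- food_can: Food can with a plain paper band, 75 across, 110 high. Origin: centre of its underside. Leave alone.
- soap_bottle: Washing-up liquid bottle, 64 across, 220 high. Origin: centre of its underside. Leave alone.
- saucepan: Steel saucepan, 160 across, 75 high, black handle reaching 220 from its centre along its -y, 75 high. Origin: centre of its underside. Leave alone.
- spatula: Wooden spatula, 270 long, lying along its x. Origin: under its middle. Leave alone.
There are look-alikes about, which are no part of the job. Leave any blue or green look-alike of the wedge alone.

How it is judged (in metres and radians):
On the way, in this order (a step that is already met when the one before it is completed fails the run):
1. the wedge lies under the worn foot and carries it, with the hob still level and no finger on the hob (contact force between wedge and hob above 0.3 N and angle between hob's own z axis and vertical below 0.008 rad and contact force between the fingers and hob below 0.2 N and height (world z) of wedge below 0.004 m and angle between wedge's own z axis and vertical below 0.04 rad), for 0.2 s.
2. the fingers press down on the hob above the worn foot and it does not rock (contact force between the fingers and hob above 3 N and horizontal distance between the grasp point and worn_corner below 0.05 m and height (world z) of the grasp point above 0.06 m and angle between hob's own z axis and vertical below 0.008 rad and contact force between wedge and hob above 0.3 N), for 0.2 s.
At the end, for the whole second after the job is handed in: The wedge lies flat on the worktop under the worn foot and carries some of the hob's weight (over 0.3 N) with nobody pressing; the hob is level to 0.008 rad (1.5 to 2 mm at the corner), stands within 25 mm of where it began, and both are at rest (contact force between wedge and hob above 0.3 N and angle between hob's own z axis and vertical below 0.008 rad and height (world z) of wedge below 0.004 m and angle between wedge's own z axis and vertical below 0.04 rad and linear speed of each of wedge, hob below 0.01 m/s and distance of hob from where it was at the start of the episode below 0.025 m); the robot touches nothing.
It fails at once if the wedge is pinched hard between the fingers or rammed (over 35 N) (contact force between the fingers and wedge above 35 N).
It fails at once if the wedge is lifted or tipped up off the worktop (height (world z) of wedge above 0.012 m or angle between wedge's own z axis and vertical above 0.3 rad).
It fails at once if the hob is lifted (height (world z) of hob above 0.015 m).
It fails at once if the hob is shoved along the worktop (over 30 mm) (distance of hob from where it was at the start of the episode above 0.03 m).
It fails at once if one of the other kitchen things is moved from its place (over 30 mm) (distance of any of mug, spice_jar, food_can, soap_bottle, saucepan, spatula from where it was at the start of the episode above 0.03 m).
It also fails if it takes over 64 s, if anything falls off the work surface, if the arm or the gripper's body presses on something with over 40 N, if the wrist force passes 120 N, or if a joint passes its speed limit or range.

## Working session

There is one attempt and no reset: what is moved stays moved. The work goes in short steps, each a Python script; the robot and the scene stay as the last script left them, time stands still between calls to the robot, and variables do not carry over. Pictures are saved under pics/ and viewed, and the job is handed in when it is done.

```bash
ls; mkdir -p pics
python3 - <<'E'
from bench import *
import cv2
for n in("side","top"):
    im=read_camera(n); cv2.imwrite(f"pics/{n}0.png",im[:,:,::-1]); i=camera_info(n); print(n,i)
s=observe(); print({k:s[k] for k in("time_s","tool_pos","eef_rot","contact_force","finger_gap")})
E
```

```text
pics
side {'K': array([[430.39209421,   0.        , 266.00742835],
       [  0.        , 430.39209421, 205.41284506],
       [  0.        ,   0.        ,   1.        ]]), 'D': array([-0.01284693,  0.        ,  0.        ,  0.        ,  0.        ]), 'view': array([[ 8.27613638e-01, -5.61278296e-01, -4.72664563e-03,
        -5.34624576e+02],
       [ 3.79819624e-01,  5.53810145e-01,  7.40966515e-01,
        -2.22091976e+02],
       [-4.13270759e-01, -6.15029266e-01,  6.71525340e-01,
        -9.85767819e+02],
       [ 0.00000000e+00,  0.00000000e+00,  0.00000000e+00,
         1.00000000e+00]])}
top {'K': array([[474.80535888,   0.        , 280.4064416 ],
       [  0.        , 474.80535888, 211.3504221 ],
       [  0.        ,   0.        ,   1.        ]]), 'D': array([-0.06330095,  0.        ,  0.        ,  0.        ,  0.        ]), 'view': array([[-2.83157805e-02, -9.99549109e-01,  9.98974257e-03,
        -8.07441161e+01],
       [ 9.97872334e-01, -2.76783045e-02,  5.90314835e-02,
        -5.87706656e+02],
       [-5.87283676e-02,  1.16400103e-02,  9.98206136e-01,
        -1.38544032e+03],
       [ 0.00000000e+00,  0.00000000e+00,  0.00000000e+00,
         1.00000000e+00]])}
{'time_s': 0.1, 'tool_pos': array([151.34242256, 528.73135029, 404.14512206]), 'eef_rot': array([-4.36411416e-01, -3.11080181e+00,  1.70412547e-03]), 'contact_force': array([-0.06536026,  0.36765877,  1.17023704]), 'finger_gap': 0.999020118201063}
```

View pics/top0.png

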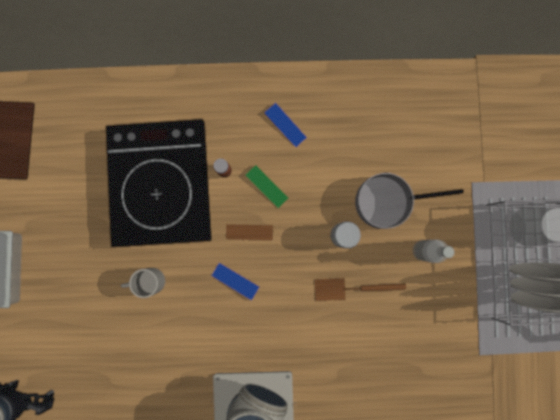

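View pics/side0.png

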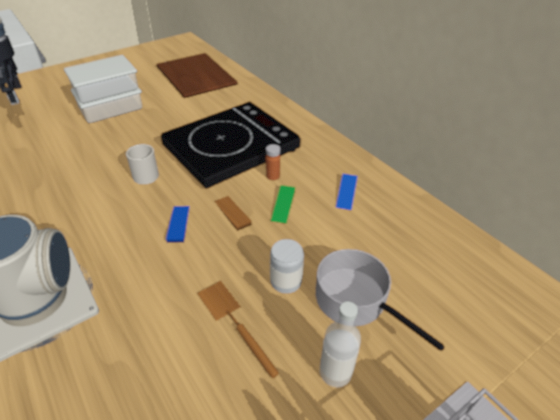

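The wooden wedge candidate is at top (250,232). The blue ones at (285,125) and (235,281) and the green one at (267,186) are look-alikes. The brown blade at (330,289) belongs to the spatula. I'll confirm the wedge in an enlarged crop.

Run:
```python
import cv2,numpy as np
im=cv2.imread("pics/top0.png")
a=cv2.resize(im[205:265,190:290],None,fx=8,fy=8,interpolation=cv2.INTER_CUBIC)
cv2.imwrite("pics/c1.png",a)
a=cv2.resize(im[110:260,95:225],None,fx=4,fy=4,interpolation=cv2.INTER_CUBIC)
cv2.imwrite("pics/c2.png",np.clip(a*1.0,0,255))
im=cv2.imread("pics/side0.png")
a=cv2.resize(im[150:240,180:310],None,fx=6,fy=6,interpolation=cv2.INTER_CUBIC)
cv2.imwrite("pics/c3.png",a)
```

```text
[ WARN:0@0.055] global loadsave.cpp:1063 imwrite_ Unsupported depth image for selected encoder is fallbacked to CV_8U.
```

View pics/c1.png

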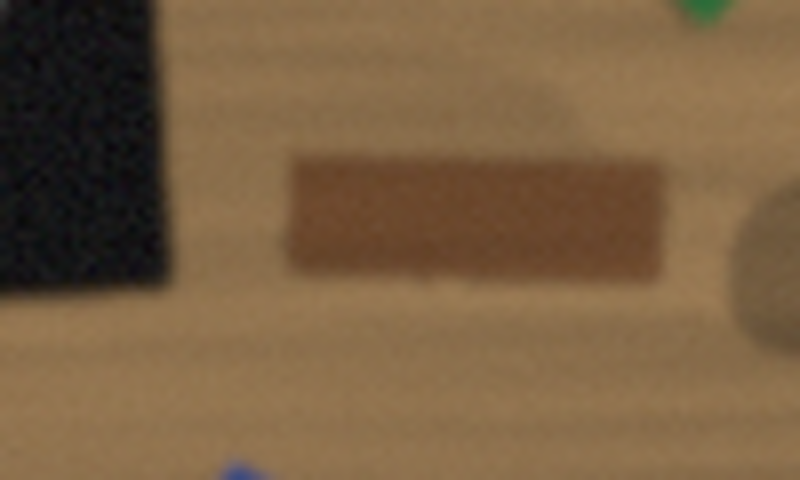

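View pics/c2.png

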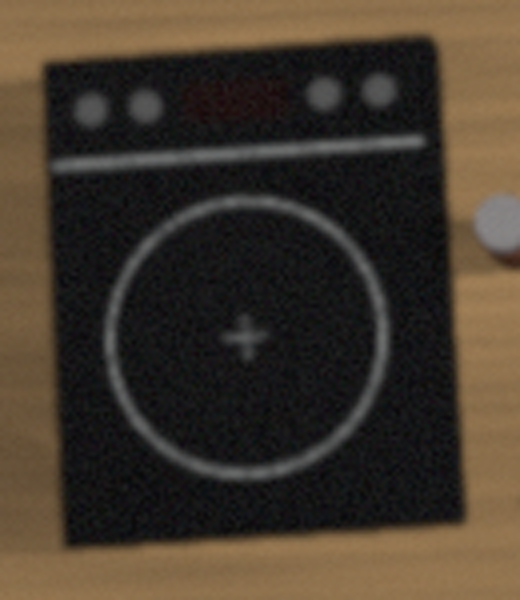

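View pics/c3.png

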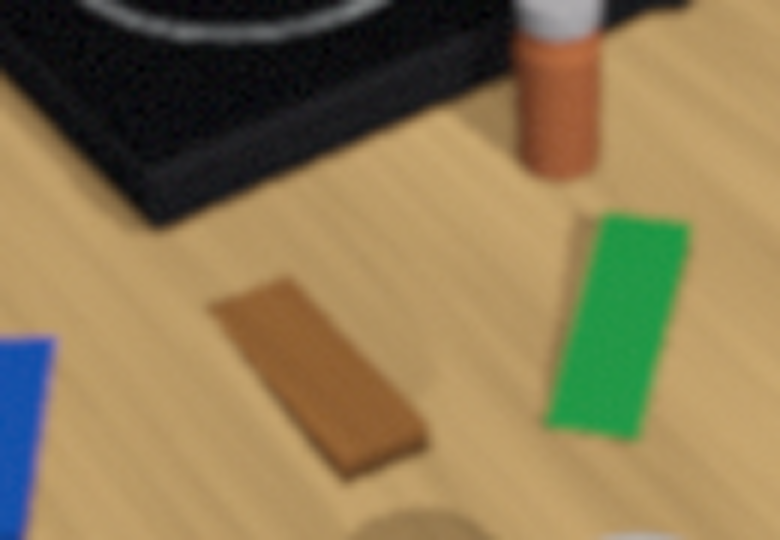

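The crops show a plain brown wedge. Its thin end is on the left, facing the hob's lower-right corner, and its square thick end is on the right (the face is visible in the side view). Next I fit poses from the corners in both views.

```bash
cat > h.py <<'E'
import numpy as np,cv2
from bench import *
from scipy.optimize import least_squares
def proj(n,P):
    i=camera_info(n);V=i["view"];F=np.diag([1,-1,-1.])
    R=F@V[:3,:3];t=F@V[:3,3]
    return cv2.projectPoints(np.asarray(P,float).reshape(-1,3),cv2.Rodrigues(R)[0],t,i["K"],i["D"])[0].reshape(-1,2)
def T(p,L):
    c,s=np.cos(p[2]),np.sin(p[2]);L=np.asarray(L,float)
    return np.c_[p[0]+c*L[:,0]-s*L[:,1],p[1]+s*L[:,0]+c*L[:,1],L[:,2]]
def fit(obs,p0):  # obs list of (cam, local pts, pix)
    f=lambda p:np.concatenate([(proj(n,T(p,L))-px).ravel() for n,L,px in obs])
    r=least_squares(f,p0,x_scale=[10,10,.1]);return r.x,r.fun.reshape(-1,2)
def crop(c,s,ox,oy): return (np.array(c,float)+.5)/s-.5+[ox,oy]
def backproj(n,px,z):
    i=camera_info(n);V=i["view"];F=np.diag([1,-1,-1.]);R=F@V[:3,:3];t=F@V[:3,3]
    u=cv2.undistortPoints(np.array(px,float).reshape(-1,1,2),i["K"],i["D"]).reshape(-1,2)
    d=np.c_[u,np.ones(len(u))]@R;o=-R.T@t
    return o+d*((z-o[2])/d[:,2])[:,None]
WL=[[70,22.5,2],[70,-22.5,2],[-70,-22.5,17],[-70,22.5,17]]
HL=[[180,145,66],[180,-145,66],[-180,-145,66],[-180,145,66]]
E
python3 - <<'E'
from h import *
np.set_printoptions(precision=3,suppress=True)
# wedge x points to +y world => its +y is world -x (image down)
wt=crop([[288,273],[290,155],[662,158],[660,283]],8,190,205)
ws=crop([[210,306],[288,277],[427,432],[348,470]],6,180,150)
ht=crop([[44,64],[433,37],[465,520],[66,545]],4,95,110)
for o in ([("top",WL,wt)],[("side",WL,ws)],[("top",WL,wt),("side",WL,ws)]):
    x,r=fit(o,[400,-100,1.57]);print("wedge",x,np.abs(r).max(),)
x,r=fit([("top",HL,ht)],[500,200,0]);print("hob",x,r)
H=x
hs=crop([[150,170]],6,180,150)
print("hob corner side",proj("side",T(H,[HL[2]])),hs, proj("top",T(H,[[0,0,66]])),crop([245,338],4,95,110))
print("foot",T(H,[[-160,-125,0]]),"base corner",proj("side",T(H,[[-180,-145,18]])),crop([160,225],6,180,150))
print("jar",backproj("top",[[221,166]],105),"can",backproj("top",[[346,230]],110), backproj("side",[[273,151]],105),backproj("side",[[287,250]],110))
print(backproj("top",[[268,187],[235,281],[147,283]],10))
E
```

```text
wedge [527.851  -1.921   1.524] 0.2723451018798926
wedge [530.345  -3.15    1.51 ] 0.9373425119441094
wedge [529.161  -2.584   1.518] 1.221905397460091
hob [676.931 254.266   0.042] [[-0.916 -1.602]
 [ 1.059 -2.154]
 [ 0.552  1.456]
 [-0.741  2.141]]
hob corner side [[203.644 179.027]] [[204.583 177.917]] [[157.256 181.855]] [155.875 194.125]
foot [[522.309 122.672   0.   ]] base corner [[205.335 192.008]] [206.25  187.083]
jar [[711.276  65.814 105.   ]] can [[ 523.189 -275.737  110.   ]] [[710.09   57.621 105.   ]] [[ 514.609 -277.546  110.   ]]
[[659.372 -62.364  10.   ]
 [383.706  42.416  10.   ]
 [384.503 302.995  10.   ]]
```

The hob's projected outline is 2–3% larger than I picked, so I'll segment it properly.

Run:
```python
from h import *
np.set_printoptions(precision=2,suppress=True)
im=cv2.imread("pics/top0.png")
g=cv2.cvtColor(im,cv2.COLOR_BGR2GRAY)
print(g[180,96:116],g[180,200:218]); print(g[110:132,180]); print(g[232:256,130],g[232:256,180])
m=(g<65).astype(np.uint8); m[:, :98]=0;m[:,220:]=0;m[:112]=0;m[255:]=0
m=cv2.morphologyEx(m,cv2.MORPH_CLOSE,np.ones((15,15)))
c=max(cv2.findContours(m,0,1)[0],key=cv2.contourArea)
print(cv2.minAreaRect(c),cv2.boxPoints(cv2.minAreaRect(c)))
H,_=fit([("top",HL,crop([[44,64],[433,37],[465,520],[66,545]],4,95,110))],[680,250,0])
vis=im.copy()
def draw(v,n,p):
    for z in(66,18):
        L=np.array(HL,float);L[:,2]=z
        q=proj(n,T(p,L));cv2.polylines(v,[np.round((q+.5)*8).astype(int)],1,(0,255,0),1,shift=3)
    return v
for n in("top","side"):
    v=cv2.resize(cv2.imread(f"pics/{n}0.png"),None,fx=1,fy=1);draw(v,n,H)
    v=v[100:260,80:300] if n=="top" else v[90:220,150:320]
    cv2.imwrite(f"pics/ov_{n}.png",cv2.resize(v,None,fx=3.5,fy=3.5,interpolation=cv2.INTER_CUBIC))
```

```text
[90 90 90 90 89 90 91 89 92 91 85 68 41 29 10 24 22 20 17 18] [ 25  12  15  13  24  16  28  53  85 115 126 130 131 128 132 130 130 129]
[117 119 114 114 116 120 124 123 117  97  65  28  21  21  17  21  15  19
  29  20  29  37]
[ 15  18  21  11  14  18  17  22  25  16  19  27  23  45  79 103 111 113
 111 112 109 109 110 112] [ 23  25  17  25  18  17  16  11  18  27  49  81 110 119 126 124 117 117
 116 115 118 119 117 119]
((162.66842651367188, 182.360107421875), (122.42289733886719, 113.50594329833984), 86.3086166381836) [[102.09 124.93]
 [215.36 117.62]
 [223.24 239.79]
 [109.97 247.1 ]]
```

View pics/ov_side.png

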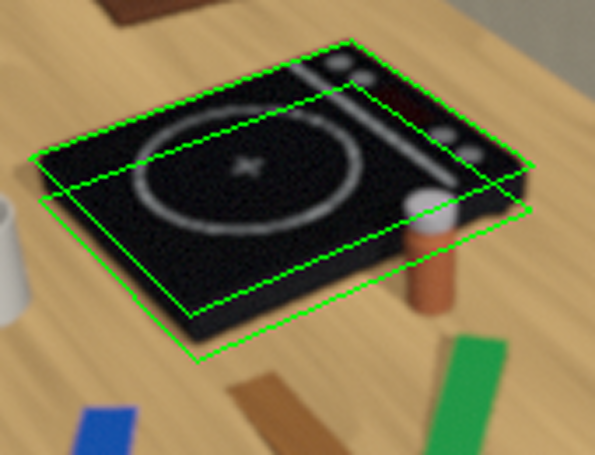

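View pics/ov_top.png

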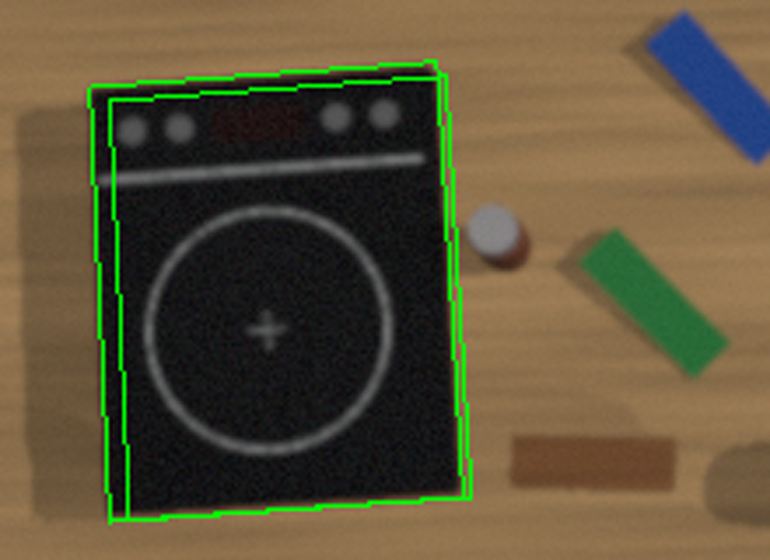

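The pose fit is good: the side-view overlay matches to about 1 px. I get the worn foot at ≈(522,123), the wedge centre at ≈(528,-2) with yaw 1.52, and a thin end 55 mm short of the foot, which is within the stated 30–70. I'll push with both fingertips, slightly open, on the thick face. Next I move behind it and lower, checking force.

```bash
cat >> h.py <<'E'
from scipy.spatial.transform import Rotation as Ro
def ori(psi,s=1):
    y=s*np.array([-np.sin(psi),np.cos(psi),0]);z=np.array([0,0,-1.]);x=np.cross(y,z)
    return Ro.from_matrix(np.c_[x,y,z]).as_rotvec()
def st(msg=""):
    s=observe();print(msg,"t%.2f"%s["time_s"],"p",np.round(s["tool_pos"],1),"F",np.round(s["contact_force"],2),"g%.2f"%s["finger_gap"]);return s
def pic(n,f,box=None,k=1):
    im=read_camera(n)[:,:,::-1]
    if box: im=im[box[1]:box[3],box[0]:box[2]]
    cv2.imwrite(f"pics/{f}.png",cv2.resize(np.ascontiguousarray(im),None,fx=k,fy=k,interpolation=cv2.INTER_CUBIC))
E
python3 - <<'E'
from h import *
psi=1.52
for s in(1,-1): print(s,inverse_kinematics([523,-108,178],ori(psi,s)),inverse_kinematics([523,50,178],ori(1.6,s)),inverse_kinematics([523,120,230],ori(1.6,s)))
E
```

```text
1 [-0.36082928  0.40102156 -0.39703523  0.77273954  0.         -1.88082928] [-0.06448815  0.38918807 -0.41780213  0.76380613  0.         -1.66448815] [ 0.06910581  0.34787007 -0.32135997  0.90156628  0.         -1.53089419]
-1 [-0.36082928  0.40102156 -0.39703523  0.77273954  0.          1.26076337] [-0.06448815  0.38918807 -0.41780213  0.76380613  0.          1.4771045 ] [ 0.06910581  0.34787007 -0.32135997  0.90156628  0.          1.61069846]
```

Run:
```python
from h import *
psi=1.52
goto([523,-108,330],ori(psi,-1)); st()
command_gripper(0.18); b=st("grip")
move_l([523,-108,215],v=150); st()
for z in(200,190,184,180,177):
    move_l([523,-108,z],v=60); wait(.1); s=st(z)
    if s["contact_force"][2]-b["contact_force"][2]>4: break
pic("top","t1",(190,180,330,285),5); pic("side","s1",(150,120,350,270),4)
```

```text
t2.72 p [ 523.1 -107.3  330.1] F [-0.03 -0.54  0.07] g1.00
grip t3.38 p [ 523. -108.  330.] F [1.15 0.06 0.4 ] g0.18
 t4.30 p [ 523.3 -108.1  215.7] F [ 0.48 -0.15  0.34] g0.18
200 t4.80 p [ 523.  -108.   200.1] F [-0.5   0.45 -1.03] g0.18
190 t5.22 p [ 523.  -108.   189.9] F [-0.96 -0.77  0.72] g0.18
184 t5.57 p [ 523. -108.  184.] F [-0.66  0.14 -0.36] g0.18
180 t5.92 p [ 523.  -108.   179.9] F [-0.4  -0.13 -0.27] g0.18
177 t6.27 p [ 523. -108.  177.] F [-0.18  0.53 -0.55] g0.18
```

View pics/t1.png

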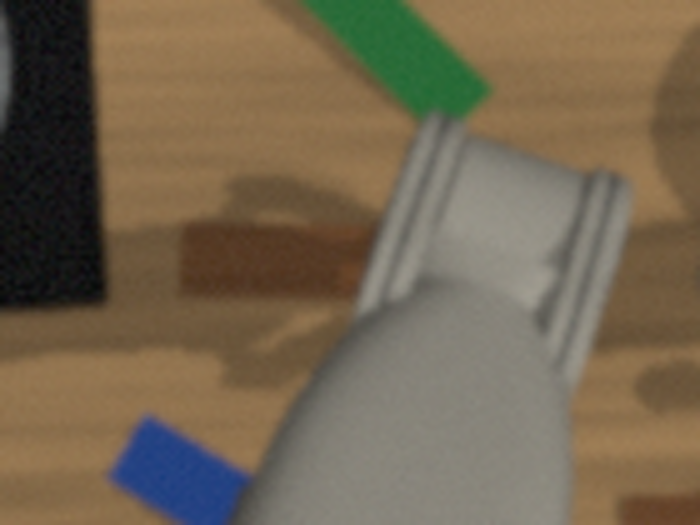

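View pics/s1.png

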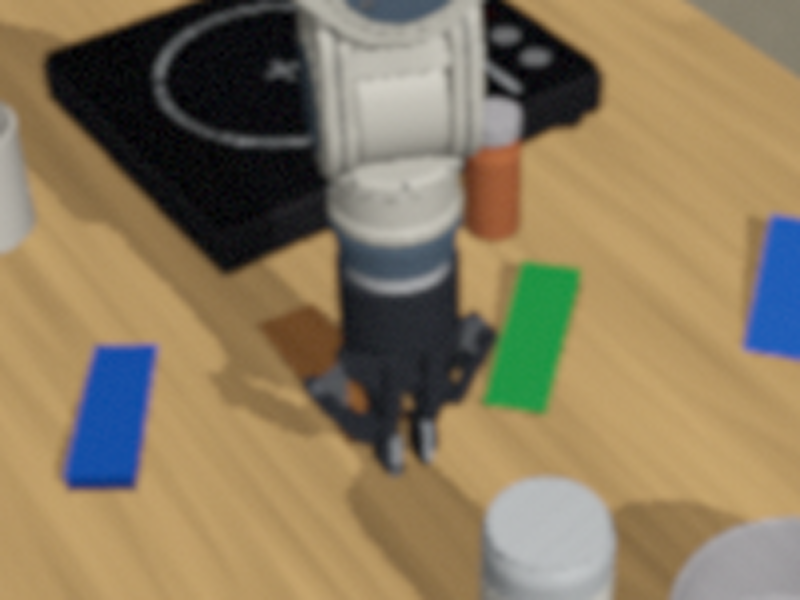

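The fingertips stand behind the wedge's thick face at side crop (392,465)/(428,455), clear of the worktop. Now I push in chunks with a slight yaw correction, averaging the force readings.

```bash
cat >> h.py <<'E'
def favg(n=12):
    a=[]
    for _ in range(n): wait(.02);a.append(observe()["contact_force"])
    return np.mean(a,0)
E
python3 - <<'E'
from h import *
for z in(0,4,8): print(z,proj("side",[[511,-108,z],[535,-108,z]]).round(1).tolist())
print(favg())
psi=1.52;p=np.array([524.,-86.,177.])
move_l(p,ori(psi,-1),v=60);print(favg())
for k in range(4):
    d=20 if k else 14
    psi+=.017
    p=p+d*np.array([np.cos(psi),np.sin(psi),0])
    move_l(p,ori(psi,-1),v=35);f=favg();print(p.round(1),round(psi,3),f.round(2))
    if f[1]<-2: break
st()
pic("top","t2",(190,180,330,285),5); pic("side","s2",(150,120,350,270),4)
E
```

```text
0 [[246.6, 238.8], [254.2, 235.1]]
4 [[246.5, 237.8], [254.2, 234.1]]
8 [[246.4, 236.7], [254.2, 233.0]]
[-0.2108928  -0.19536109  0.04662763]
[-0.17053244  0.01564668 -0.04867602]
[524.5 -72.  177. ] 1.537 [ 0.19 -0.12  0.06]
[524.8 -52.  177. ] 1.554 [ 0.18 -0.24  0.13]
[524.8 -32.  177. ] 1.571 [-0.01 -0.02 -0.02]
[524.5 -12.  177. ] 1.588 [ 0.04  0.31 -0.25]
 t10.81 p [524.5 -12.2 177. ] F [-0.25 -0.3  -1.48] g0.18
```

View pics/t2.png

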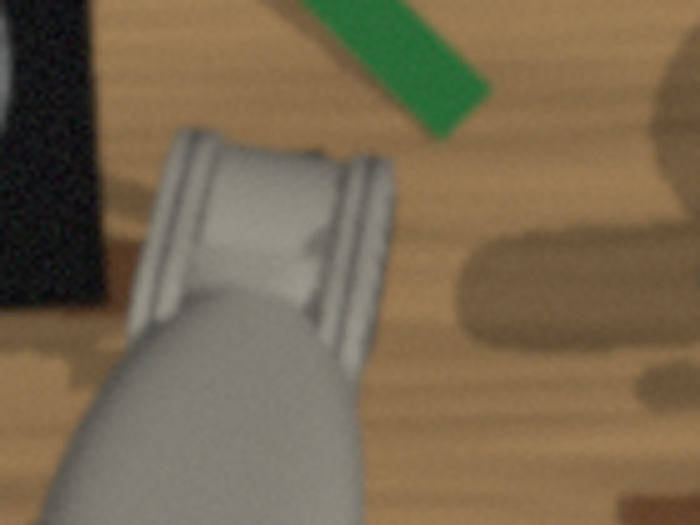

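View pics/s2.png

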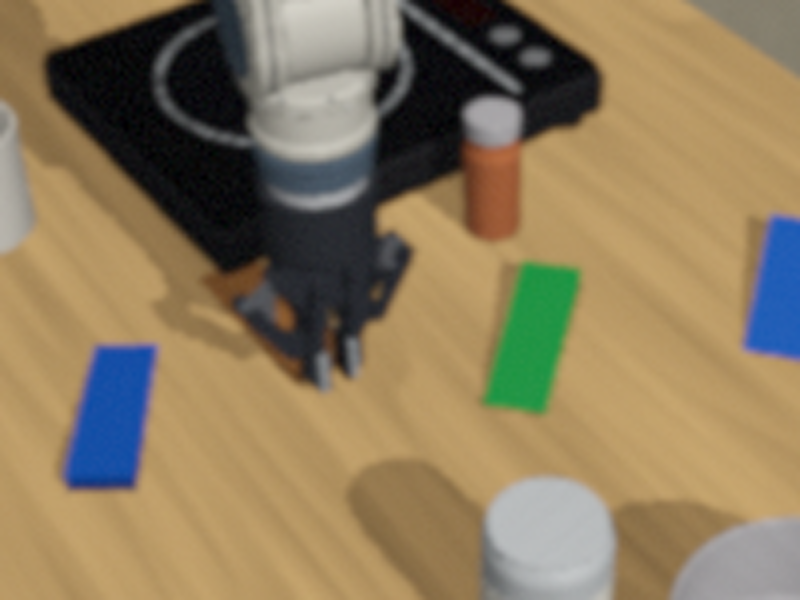

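Run:
```python
from h import *
b=lambda n,c,k,o,z:backproj(n,crop(c,k,*o),z).round(1).tolist()
print("top edges",b("top",[[122,241],[122,309]],5,(190,180),6), "hob corner top",b("top",[[104,305]],5,(190,180),66))
# side: thin near corner, near edge to thick end lower-left corner
print("side",b("side",[[207,275]],4,(150,120),4), b("side",[[300,380]],4,(150,120),0))
psi=1.588;w=np.array([524.5-0,-12.,0])+11*np.array([np.cos(psi),np.sin(psi),0])+70*np.array([np.cos(psi),np.sin(psi),0])
q=T([w[0],w[1],psi],WL+[[-70,22.5,0]]);print(q.round(1).tolist());print(((proj("side",q)-[150,120]+.5)*4-.5).round(0).tolist())
```

```text
top edges [[542.4, 101.5, 6.0], [502.0, 102.3, 6.0]] hob corner top [[504.6, 104.7, 66.0]]
side [[508.0, 138.7, 4.0]] [[509.9, 4.9, -0.0]]
[[499.4, 138.6, 2.0], [544.4, 139.4, 2.0], [546.8, -0.6, 17.0], [501.8, -1.4, 17.0], [501.8, -1.4, 0.0]]
[[197.0, 281.0], [250.0, 259.0], [348.0, 346.0], [293.0, 372.0], [294.0, 390.0]]
```

The wedge is tracking the model: its centreline is at x≈522–525, in line with the foot, and its thin end is at y≈139, already past the foot centre. Next come small steps with force feedback.

Run:
```python
from h import *
psi=1.588;d=np.array([np.cos(psi),np.sin(psi),0]);p=np.array([524.5,-12.,177.])
f0=0
for k in range(26):
    step=2.5 if f0<1 else 1.2
    p=p+step*d
    move_l(p,v=18);f=favg(8);f0=-f@d;print(p.round(1)[:2],f.round(2),"push %.2f"%f0)
    if f0>4: break
st()
```

```text
[524.5  -9.5] [ 0.01 -0.11  0.09] push 0.11
[524.4  -7. ] [ 0.14 -0.08 -0.26] push 0.08
[524.4  -4.5] [-0.25 -0.15  0.07] push 0.15
[524.3  -2. ] [ 0.37 -0.06 -0.09] push 0.06
[5.243e+02 5.000e-01] [ 0.04 -0.11  0.11] push 0.11
[524.2   3. ] [-0.41  0.06 -0.15] push -0.07
[524.2   5.5] [-0.16  0.08 -0.21] push -0.08
[524.2   8. ] [-0.33 -0.09 -0.06] push 0.08
[524.1  10.5] [-0.24  0.34  0.13] push -0.35
[524.1  13. ] [-0.35 -0.23 -0.28] push 0.22
[524.   15.5] [ 0.05 -0.19  0.25] push 0.19
[524.  18.] [ 0.03  0.18 -0.24] push -0.18
[523.9  20.5] [ 0.18 -0.09 -0.01] push 0.10
[523.9  23. ] [0.28 0.24 0.08] push -0.23
[523.9  25.5] [ 0.06 -0.04 -0.06] push 0.04
[523.8  28. ] [-0.01  0.31 -0.09] push -0.31
[523.8  30.5] [ 0.2  -0.08  0.21] push 0.09
[523.7  33. ] [ 0.01 -0.12  0.18] push 0.12
[523.7  35.5] [-0.32  0.18  0.01] push -0.19
[523.6  38. ] [0.21 0.23 0.06] push -0.22
[523.6  40.5] [ 0.16 -0.5  -0.14] push 0.50
[523.6  43. ] [ 0.3  -3.76  0.06] push 3.76
[523.5  44.2] [ 0.06 -4.98 -0.23] push 4.98
 t20.64 p [523.6  44.1 177. ] F [ 0.2  -5.31  0.13] g0.18
```

The resistance climbed to 5 N at ≈72 mm of wedge past the foot, where it is about 9.6 thick. That fits the 4.5–9.5 range. I retract and look.

Run:
```python
from h import *
psi=1.588;d=np.array([np.cos(psi),np.sin(psi),0]);p=np.array([523.5,44.2,177.])
move_l(p-30*d,v=60);print(favg(6)); 
move_l(p-30*d+[0,0,120],v=150);wait(.4);
goto([523,-130,300],ori(psi,-1));command_gripper(0.0);st()
pic("top","t3",(90,100,250,270),3.5); pic("side","s3",(150,90,350,240),4)
```

```text
[-0.18464845  0.13266492 -0.10659113]
 t23.68 p [ 523.1 -129.   300.1] F [ 0.05 -0.15  0.03] g0.00
```

View pics/t3.png

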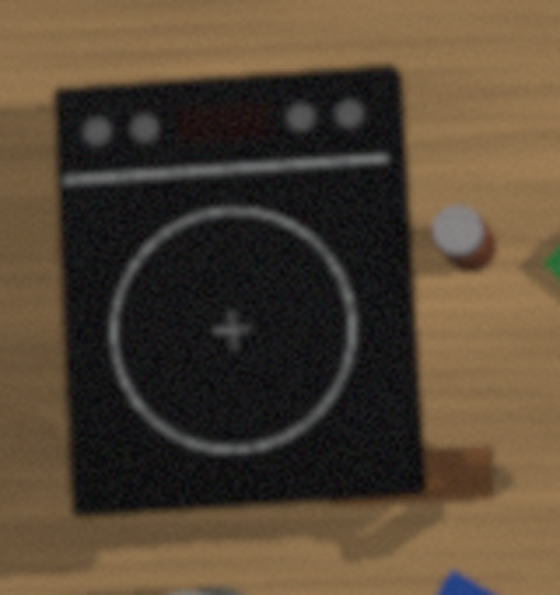

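View pics/s3.png

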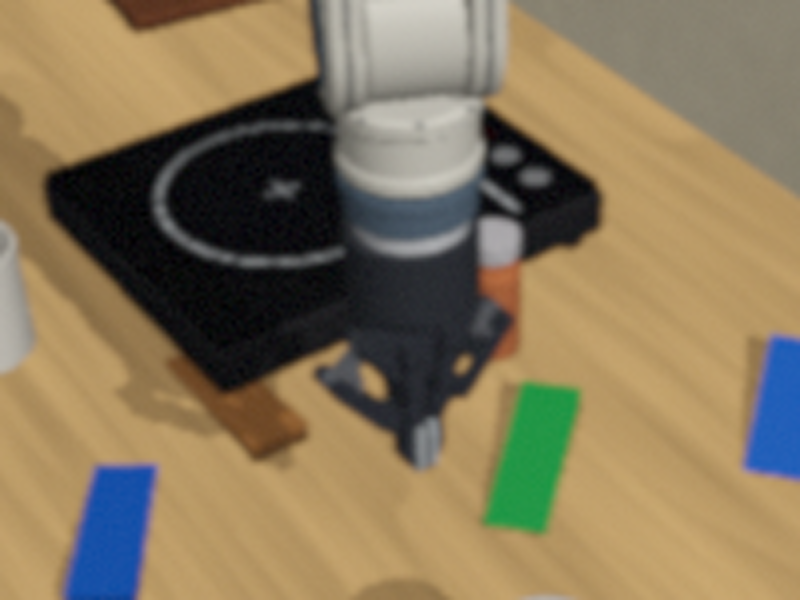

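The hob hasn't moved: its corner is at px (210.9,240), against (211.2,240) before. The wedge lies under the worn corner with about 58 mm sticking out and is in line with the foot. Now I press on the corner with the fingers shut.

Run:
```python
from h import *
psi=1.588
goto([523,124,300],ori(psi,-1)); move_l([523,124,252],v=120);wait(.1);f=favg(6);print(f)
z=252.
for k in range(40):
    z-=2 if z>244 else (1 if f[2]<1 else .5)
    move_l([523,124,z],v=15);f=favg(5);print(z,f.round(2))
    if f[2]>7: break
wait(.5);print("hold",favg(8),observe()["tool_pos"])
pic("side","s4",(150,90,350,240),4)
st()
```

```text
[-0.222507    0.03507953 -0.14999126]
250.0 [ 0.02  0.1  -0.34]
248.0 [0.38 0.43 0.04]
246.0 [-0.05  0.14  0.04]
244.0 [ 0.01  0.15 -0.12]
243.0 [0.24 0.11 0.12]
242.0 [-0.11 -0.07  0.02]
241.0 [ 0.08  0.16 -0.06]
240.0 [-0.34  0.4   0.12]
239.0 [0.59 0.17 1.1 ]
238.5 [-1.13 -0.32  5.86]
238.0 [-2.45 -0.19  9.84]
hold [-2.77057493 -0.22160151  9.96571837] [522.98024282 123.98904336 238.85172498]
 t30.01 p [523.  124.  238.9] F [-2.46 -0.45  8.51] g-0.00
```

View pics/s4.png

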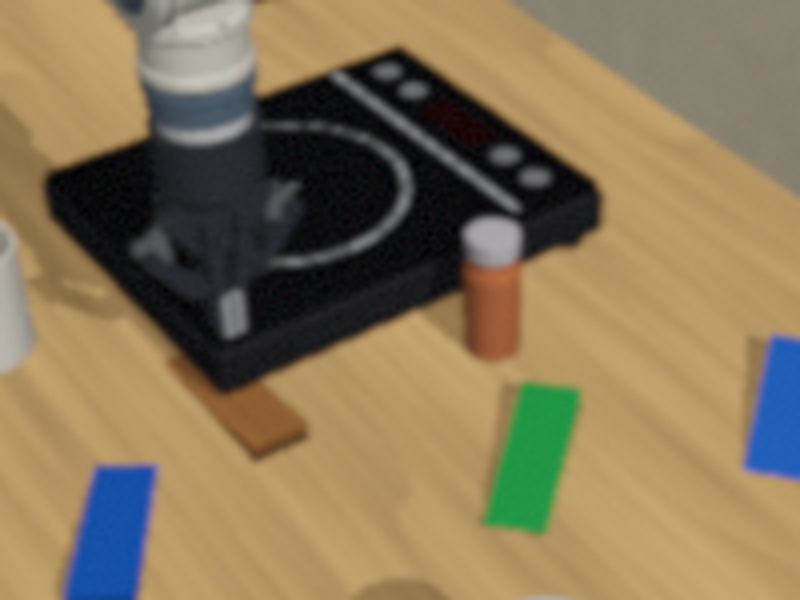

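The corner is stiff: 10 N with the tip at z≈66, and no rocking. A rocking corner would have given way by several mm at 1–2 N. I release and recheck.

Run:
```python
from h import *
psi=1.588
move_l([523,124,245],v=20);move_l([523,124,330],v=150)
goto([480,-200,330],ori(psi,-1));wait(.8);st()
pic("top","t5",(90,100,250,270),3.5); pic("side","s5",(150,90,350,240),4)
```

```text
t33.27 p [ 480. -200.  330.] F [ 0.9   1.01 -0.05] g-0.00
```

View pics/t5.png

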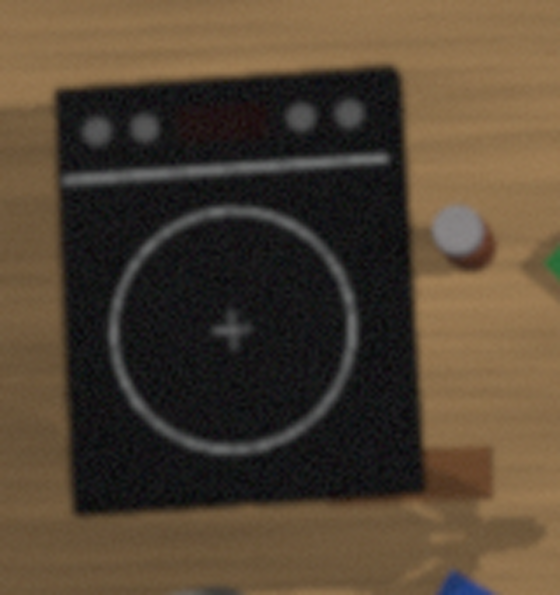

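View pics/s5.png

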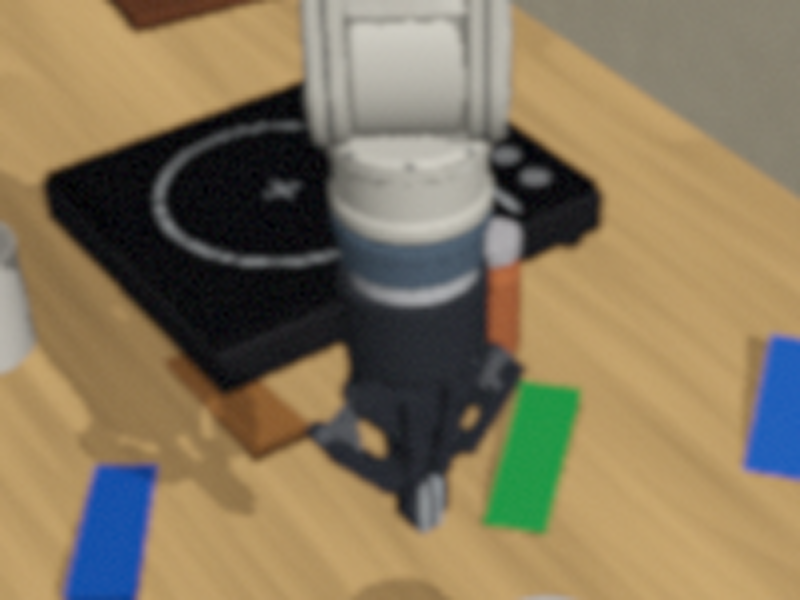

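Hob and wedge sit exactly where they did before the press: hob corner at (423,490) and wedge end at (493,472) in the top crop. Nothing else has moved and the arm is clear.

```bash
python3 -c "
from bench import *
sign_off();print(observe()['time_s'])"
```

```text
the job is handed in; nothing more can be done
the job is handed in; nothing more can be done
```

The wooden wedge is under the worn foot and snug. I pressed the corner and it did not rock, so I let go and handed the job in at about 33 s with the wedge left in place.

- **Push:** I used both fingertips on the thick end, turning the wedge slightly to line it up with the foot. Resistance rose from about 0 to 5 N over the last 3–4 mm. By then the wedge was about 72 mm past the foot and about 9.6 mm thick there. That is just over the stated 9.5 mm maximum, within my measuring error.
- **Press:** I pressed with about 10 N on the corner, with the fingertips at 66 mm above the worktop. It stayed stiff, where before 1–2 N would have rocked it.
- **Final pictures:** The hob is within a pixel (about 3 mm) of where it started. The wedge did not move during the press or release. The things in view looked untouched, and the arm is clear.

**Checks that disagreed or were missing:**
- The hob's outline in the top view came out 2–3% smaller than the size given. In the side view, the bottom edge of the case looked higher than 18 mm. I placed the foot from the symmetric fit, and the push resistance matched that position.
- After release I could not measure the hob's tilt or the load on the wedge. I judged both from the 5 N push, the stiff press and the unchanged pictures.

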